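# Load the disintegration basket, one tablet per tube

### The arm

A 6-joint arm with a two-finger parallel gripper is mounted at the origin on the work surface. World frame = base frame: x ahead of the robot, y to its left, z up, the work surface at z = 0. Lengths are in mm, angles in rad, forces in N, time in s.
With the tool pointing down it reaches from about 400 to 925 mm from the base axis. Payload 12.5 kg.
Tool frame: the origin (TCP) lies midway between the tips of the shut fingers; the grasp point (between the pads) lies 19 mm behind it; z points along the fingers, y is the direction in which the jaws open and shut (so a half turn about z gives the same grasp; the last joint's range is limited). The gripper opens to 95 mm and grips with 3 to 60 N. Pads are 20 mm wide; open, the fingers measure 119 mm over their backs; the gripper's body (75 mm by 180 mm) begins 59 mm behind the grasp point.
Start: joints at [-1.207, 0.491, 1.559, -0, 1.092, -0.106], TCP at [282.967, -557.294, 214.661] pointing down, gripper open.
Joint ranges: [-3.1, 3.1], [-0.84, 2.19], [0.05, 2.79], [-1.13, 4.28], [0.06, 2.93], [-2.69, 2.69]. Speed limits (rad/s): [2.22, 2.22, 2.79, 3.14, 3.14, 3.14].

### API

Orientations are given as [roll, pitch, yaw] about the fixed x, y, z axes, in that order (R = Rz(yaw) Ry(pitch) Rx(roll)).
In Python, from cell import * gives the robot as it stands. The module is installed in compiled form; this text tells all that it offers.
- The arm moves only by the tool carry_out, never from a script. Its argument "moves" is a list of rows, each an object of numbers: "dx", "dy", "dz": the shift along the tool's x, y, z in m; "twist": the turn about the tool's z in degrees. A call has 1 to 5 rows; each row is the pose to reach, as a shift and turn from the pose commanded when the call began, along the tool's axes at that moment; what a row does not reach only later rows make up. A row lasts 1/10 s, in which the tool goes at most 50 mm and 8.59 degrees, less where a joint would pass 70% of its speed; a pose out of reach is approached as far as the arm can. A call with a gripper value outside its range is refused whole. "grip" is the finger opening in m, from 0 to 0.0951, set as the call begins (left out, the last holds). The fingers move at their own pace and stop on an object; the grip force is fixed at half the most. Time passes only in rows, so rows that repeat a pose let the fingers close. It gives the time, the measured TCP pose, the force and the opening at its end, in the units of the state.
- state(): the state, without advancing time (a new reading comes with each control period).
- read_camera(name): name is "scene" or "top" or "wrist"; returns (picture, depth): 480x640x3 uint8, red, green, blue; 480x640 float32, mm along the optical axis (not along the pixel's ray), 0 where there is no reading.
- camera_info(name): a dict with "mtx" (3x3 intrinsics, pixels), "R" (3x3) and "t" (3): a world point X has camera coordinates R X + t. Camera axes: x right, y down, z forward; pixel columns grow to the right and rows downward; lengths in mm; the calibration is good to about 2 mm. A picture is of the moment at which its call begins: read the wrist's pose just before it. camera_info takes no time and is no camera call; for the wrist camera it gives the pose at the moment of the call.
- job_done(): hands the job in, once; it reports no verdict.
The state is a dict: "t": time; "joints": joint angles; "qvel": joint speeds; "tau": joint torques, N m; "eef_pos": TCP position; "tcp_rot": TCP orientation; "ft_force": force on the tool from outside, world axes, zero at the start; "moment": the same for the moment, N m; "opening": opening from 0.0 (shut) to 1.0 (fully open).
Only numpy, scipy, OpenCV 4.12 (cv2) and the standard library are available. Lean on these libraries where they do the work, as an engineer would, in place of code of your own. Each camera call takes 0.05 s, during which the arm holds its last target. There are 200 camera calls.

### The job

Load the tablet basket rack for a disintegration test: drop the white tablets from the blue tray one by one into the empty glass tubes, so that each of the four tubes ends up with exactly one white tablet lying at its bottom (one tube is loaded already). Leave the orange tablet in the tray, and do not disturb the beaker or the bottle.

Things in the scene. Friction and masses are not known exactly. Their poses are not given: they have to be found in the camera images.
- tablet_a: bevelled white tablet, a disc 25 mm in diameter and 16 mm high; lying flat on the tray floor at the start. Its centre is tablet_a_center. Origin: centre of its underside, z up through the disc
- tablet_a_center (a point): centre of tablet_a
- tablet_b: bevelled white tablet, a disc 25 mm in diameter and 16 mm high; lying flat on the tray floor at the start. Its centre is tablet_b_center. Origin: centre of its underside, z up through the disc
- tablet_b_center (a point): centre of tablet_b
- tablet_c: bevelled white tablet, a disc 25 mm in diameter and 16 mm high; lying flat on the tray floor at the start. Its centre is tablet_c_center. Origin: centre of its underside, z up through the disc
- tablet_c_center (a point): centre of tablet_c
- tablet_d: bevelled white tablet, a disc 25 mm in diameter and 16 mm high; already at the bottom of a tube at the start. Its centre is tablet_d_center. Origin: centre of its underside, z up through the disc
- tablet_d_center (a point): centre of tablet_d
- orange: orange coated tablet of the same size (25 mm x 16 mm) among the white ones in the tray, to be left there. Origin: centre of its underside
- orange_center (a point): centre of the orange tablet
- rack: fixed basket rack: black base and flat grey top plate, 125 mm square, top 56 mm above the bench, four short upright glass tubes (axes at x, y = +-26 mm in this frame, bore 36 mm, tube floor (black) 8 mm above the bench, so 48 mm deep). Origin: centre of its underside; x, y along its sides; any yaw. One tube starts with a white tablet in it, seen from above or through the glass
- tube0 (a point): centre of the mouth of tube 0, level with the top face of the rack's plate (56 mm above the bench)
- tube1 (a point): centre of the mouth of tube 1, level with the top face of the rack's plate (56 mm above the bench)
- tube2 (a point): centre of the mouth of tube 2, level with the top face of the rack's plate (56 mm above the bench)
- tube3 (a point): centre of the mouth of tube 3, level with the top face of the rack's plate (56 mm above the bench)
- tray: fixed shallow blue tray, 190 mm square outside, 3 mm walls 14 mm high, floor 3 mm above the bench. Origin: centre of its underside; x, y along its sides. The four loose tablets lie in it in a rough 2 x 2 pattern about 84 mm apart
- beaker: empty glass beaker, 84 mm across, 110 mm high, beside the work area on the left. Origin: centre of its underside; to be left alone
- bottle: amber glass bottle, 64 mm across, 140 mm high, beside the work area on the right. Origin: centre of its underside; to be left alone

How it is judged:
By the outcome, as a careful person would: the job done as asked, in the order asked, and still so for the second after the job is handed in, with the robot touching nothing.
It also fails if it takes over 72 s, if anything falls off the work surface, if the arm or the gripper's body presses on something with over 40 N, if the wrist force passes 120 N, or if a joint passes its speed limit or range.

## Working session

There is one attempt and no reset: what is moved stays moved. The work goes in short steps, Python scripts to look and compute and a tool call to move; the robot and the scene stay as the last step left them, time stands still between calls to the robot, and variables do not carry over. Pictures are saved under pics/ and viewed, about 8 in all and at most 12, crops included, and the job is handed in when it is done.

Besides the shell and the picture viewer there is one more tool, called after "Emit:" in YAML: its name, and indented under it one key for each argument. carry_out: Moves the arm, as the interface text tells. Its arguments: {"type":"object","properties":{"moves":{"type":"array","items":{"type":"object","properties":{"dx":{"type":"number"},"dy":{"type":"number"},"dz":{"type":"number"},"twist":{"type":"number"}}}},"grip":{"type":"number"}},"required":["moves"]}

```bash
mkdir -p pics
cat > h.py <<'E'
from cell import *
import numpy as np, cv2
def look(n,f):
    info=camera_info(n); p,d=read_camera(n); cv2.imwrite('pics/'+f+'.png',p[:,:,::-1]); np.savez('pics/'+f+'.npz',p=p,d=d,**{k:np.array(info[k]) for k in('mtx','R','t')}); return p,d
def ray(f,u,v,z):
    """world point of pixel on plane z, and depth-based point"""
    a=np.load('pics/'+f+'.npz'); r=np.linalg.inv(a['mtx'])@[u,v,1]; R,t=a['R'],a['t']
    c=-R.T@t; w=R.T@r; return c+w*(z-c[2])/w[2], c+w*a['d'][int(v),int(u)]
E
python3 - <<'E'
from h import *
look('top','top0')
s=state(); print(s['t'],s['eef_pos'],s['tcp_rot'],s['opening'])
i=camera_info('top'); print(i)
E
```

```text
0.05 [ 282.85755788 -557.03791059  214.08332989] [-3.14048071e+00 -8.06251707e-05  4.69819511e-01] 0.9998749169989918
{'mtx': array([[560.50012653,   0.        , 318.48960962],
       [  0.        , 560.50012653, 238.38745449],
       [  0.        ,   0.        ,   1.        ]]), 'R': array([[-0.00637346, -0.99997463, -0.00318037],
       [-0.99750532,  0.00658126, -0.07028382],
       [ 0.07030297,  0.00272448, -0.99752196]]), 't': array([  21.83517667,  523.2244407 , 1410.42869504])}
```

View pics/top0.png

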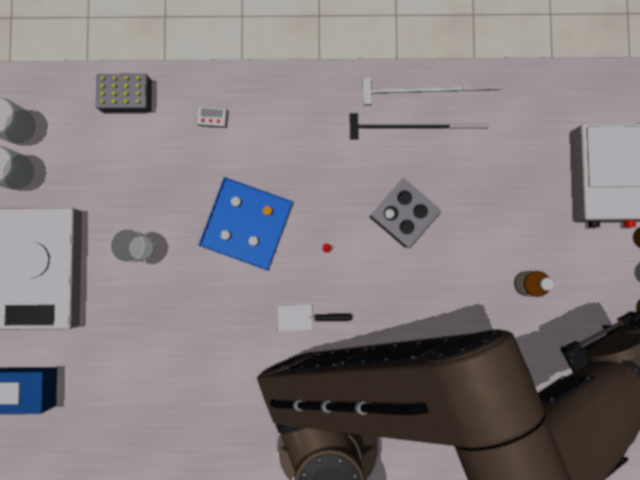

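The top view shows white tablets near (235,202), (225,236) and (253,241), and the orange one at (267,211). The empty tubes are near (404,198), (420,211) and (407,227). The loaded tube is at (390,214).

Run:
```python
from h import *
p=cv2.imread('pics/top0.png')
a=cv2.resize(p[170:275,195:300],None,fx=5,fy=5,interpolation=cv2.INTER_CUBIC)[:,:400*2]
hs=cv2.cvtColor(p,cv2.COLOR_BGR2HSV)
m=((hs[...,1]<70)&(hs[...,2]>120)).astype(np.uint8); m2=m*0
m2[185:262,208:285]=m[185:262,208:285]
# restrict to tray blobs
n,l,s,c=cv2.connectedComponentsWithStats(m2)
for k in range(1,n):
    if 30<s[k,4]<200: print('white',c[k],s[k,4],ray('top0',*c[k],19)[0].round(1),ray('top0',*c[k],19)[1].round(1))
o=((hs[...,0]<20)&(hs[...,1]>120)&(hs[...,2]>120)).astype(np.uint8); 
n,l,s,c=cv2.connectedComponentsWithStats(o[185:262,208:285])
for k in range(1,n):
    if s[k,4]>30: print('orange',c[k]+[208,185],s[k,4],ray('top0',*(c[k]+[208,185]),19)[0].round(1))
for q in [(404,198),(420,211),(407,227),(390,214)]: print('tube',q,ray('top0',*q,56)[0].round(1))
cv2.imwrite('pics/crop.png',cv2.resize(p[170:260,360:450],None,fx=6,fy=6,interpolation=cv2.INTER_CUBIC))
```

```text
white [235.2238806  201.04477612] 67 [620.6 231.1  19. ] [620.9 231.5  16.6]
white [224.70588235 234.51470588] 68 [534.8 257.6  19. ] [534.5 257.   22.4]
white [252.94520548 240.46575342] 73 [519.1 185.5  19. ] [519.3 185.9  16.1]
orange [267.51612903 210.25806452] 31 [596.3 148.4  19. ]
tube (404, 198) [ 620.3 -195.5   56. ]
tube (420, 211) [ 587.4 -234.8   56. ]
tube (407, 227) [ 547.6 -201.7   56. ]
tube (390, 214) [ 580.4 -160.    56. ]
```

View pics/crop.png

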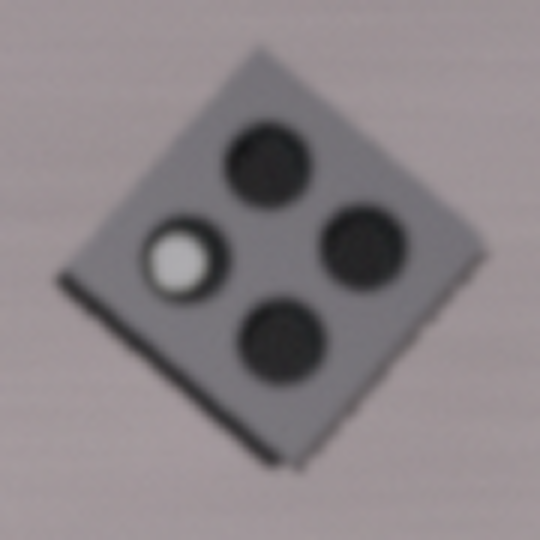

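Crop centres of the tubes are (267,165), (363,248), (282,341) and the loaded one (186,259). I'll start moving and turn the tool to yaw 0.

Emit:
carry_out:
  moves:
    - {"dx": 0.038, "dy": -0.028, "twist": 7}
    - {"dx": 0.076, "dy": -0.056, "twist": 14}
    - {"dx": 0.114, "dy": -0.084, "twist": 21}
    - {"dx": 0.152, "dy": -0.112, "twist": 26.9}
    - {"dx": 0.19, "dy": -0.14, "twist": 26.9}
  grip: 0.05

```text
schema error: expected keys dx, dy, dz, twist
```

Run:
```python
from h import *
P=np.array([ray('top0',195*0+360+(u+.5)/6-.5,170+(v+.5)/6-.5,56)[0][:2] for u,v in [(267,165),(363,248),(282,341),(186,259)]])
print(P.round(1),P.mean(0).round(1))
print(np.linalg.norm(P-np.roll(P,1,0),axis=1))
c=P.mean(0); e=((P[0]-P[3])+(P[1]-P[2])); e/=np.linalg.norm(e); f=np.array([e[1],-e[0]])
for s,t in((1,-1),(1,1),(-1,1),(-1,-1)): print((c+26*(s*e+t*f)).round(1))
print(ray('top0',545,284,140)[0],state()['t'],state()['eef_pos'],state()['tcp_rot'])
```

```text
[[ 622.6 -195.8]
 [ 587.6 -235. ]
 [ 549.1 -200.7]
 [ 583.5 -161.5]] [ 585.7 -198.3]
[51.95745927 52.54182384 51.54545975 52.17183995]
[ 622.4 -196. ]
[ 588.  -234.9]
[ 549.  -200.5]
[ 583.4 -161.6]
[ 405.44685827 -505.71762736  140.        ] 0.05 [ 282.85755788 -557.03791059  214.08332989] [-3.14048071e+00 -8.06251707e-05  4.69819511e-01]
```

Emit:
carry_out:
  moves:
    - {"dx": 0.038, "dy": -0.028, "dz": 0, "twist": 7}
    - {"dx": 0.076, "dy": -0.056, "dz": 0, "twist": 14}
    - {"dx": 0.114, "dy": -0.084, "dz": 0, "twist": 21}
    - {"dx": 0.152, "dy": -0.112, "dz": 0, "twist": 26.9}
    - {"dx": 0.19, "dy": -0.14, "dz": 0, "twist": 26.9}
  grip: 0.05

```text
t: 0.55
eef_pos: [389.4, -344.6, 214.4]
tcp_rot: [-3.141, 0.0, -0.004]
ft_force: [0.1, -1.3, 0.6]
opening: 0.634
```

Emit:
carry_out:
  moves:
    - {"dx": 0.02, "dy": -0.044, "dz": 0, "twist": 0}
    - {"dx": 0.04, "dy": -0.088, "dz": 0, "twist": 0}
    - {"dx": 0.06, "dy": -0.132, "dz": 0, "twist": 0}
    - {"dx": 0.08, "dy": -0.176, "dz": 0, "twist": 0}
    - {"dx": 0.1, "dy": -0.22, "dz": 0, "twist": 0}

```text
t: 1.05
eef_pos: [489.3, -124.5, 214.5]
tcp_rot: [-3.142, 0.0, 0.0]
ft_force: [0.1, -0.7, 0.3]
opening: 0.526
```

Emit:
carry_out:
  moves:
    - {"dx": 0.014, "dy": -0.045, "dz": 0, "twist": 0}
    - {"dx": 0.028, "dy": -0.09, "dz": 0, "twist": 0}
    - {"dx": 0.042, "dy": -0.135, "dz": 0, "twist": 0}
    - {"dx": 0.056, "dy": -0.18, "dz": 0, "twist": 0}
    - {"dx": 0.07, "dy": -0.225, "dz": 0, "twist": 0}

```text
t: 1.55
eef_pos: [559.0, 100.7, 214.3]
tcp_rot: [3.141, 0.001, 0.0]
ft_force: [0.5, -0.5, 0.9]
opening: 0.525
```

Emit:
carry_out:
  moves:
    - {"dx": 0, "dy": -0.04, "dz": 0, "twist": 0}
    - {"dx": 0, "dy": -0.08, "dz": 0, "twist": 0}
    - {"dx": 0, "dy": -0.1, "dz": 0, "twist": 0}
    - {"dx": 0, "dy": -0.1, "dz": 0, "twist": 0}

```text
t: 1.95
eef_pos: [558.3, 201.0, 214.0]
tcp_rot: [3.142, 0.001, 0.003]
ft_force: [-0.3, -0.6, -0.1]
opening: 0.528
```

Run:
```python
from h import *
look('wrist','w1')
s=state(); print(s['t'],s['eef_pos'],s['tcp_rot'],s['opening'])
```

```text
2.0 [558.41823262 199.50336476 214.07035264] [3.14122056e+00 8.84737973e-04 2.46278477e-03] 0.5237795406441995
```

View pics/w1.png

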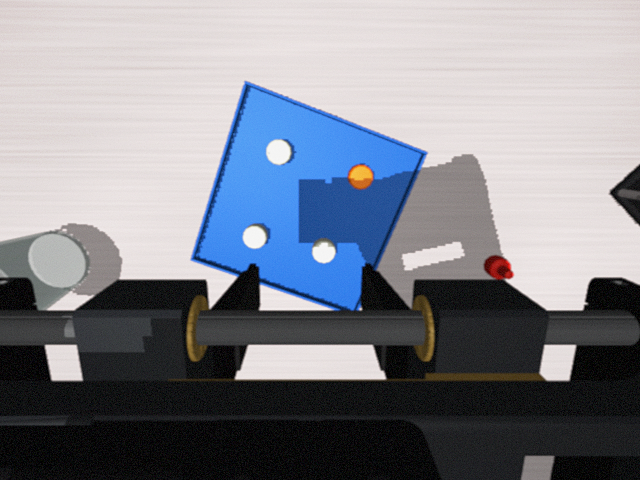

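The wrist view shows white tablets at (279,151), (255,237) and (323,250), and the orange at (361,176).

Run:
```python
from h import *
for q in [(279,151),(255,237),(323,250),(361,176)]: print(q,[x.round(1) for x in ray('w1',*q,19)])
```

```text
(279, 151) [array([619. , 230.6,  19. ]), array([619. , 230.6,  18.7])]
(255, 237) [array([532.8, 256.8,  19. ]), array([532.4, 257. ,  17.5])]
(323, 250) [array([519. , 186.8,  19. ]), array([519.2, 186.8,  19.4])]
(361, 176) [array([595.1, 150.1,  19. ]), array([595.1, 150.1,  18.9])]
```

Emit:
carry_out:
  moves:
    - {"dx": -0.04, "dy": 0.013, "dz": 0, "twist": 0}
    - {"dx": -0.04, "dy": 0.013, "dz": 0.05, "twist": 0}
    - {"dx": -0.04, "dy": 0.013, "dz": 0.1, "twist": 0}
    - {"dx": -0.04, "dy": 0.013, "dz": 0.15, "twist": 0}
    - {"dx": -0.04, "dy": 0.013, "dz": 0.15, "twist": 0}

```text
t: 2.5
eef_pos: [516.0, 183.6, 59.7]
tcp_rot: [3.139, 0.01, -0.001]
ft_force: [0.3, -0.7, 0.4]
opening: 0.528
```

Run:
```python
from h import *
look('wrist','w2')
s=state(); print(s['t'],s['eef_pos'],s['tcp_rot'],s['opening'])
```

```text
2.55 [517.73986308 184.2847134   62.96520884] [ 3.14018118e+00  5.52437822e-03 -8.74416650e-04] 0.5257091589166087
```

View pics/w2.png

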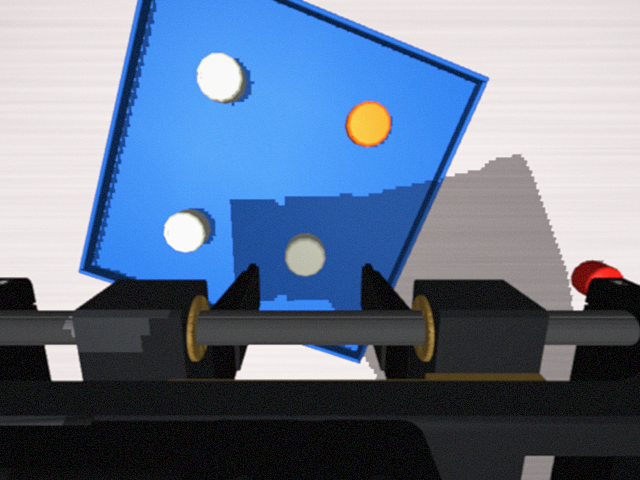

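Tablet C is at (305,256), almost centred between the fingertips at x≈255 and 368.

Run:
```python
from h import *
for q in [(305,256),(221,77),(186,231)]: print(ray('w2',*q,19)[0].round(1))
s=state(); print(s['eef_pos'])
```

```text
[518.  185.9  19. ]
[617.9 230.   19. ]
[533.7 256.   19. ]
[517.73986308 184.2847134   62.96520884]
```

Emit:
carry_out:
  moves:
    - {"dx": 0, "dy": -0.001, "dz": 0.02, "twist": 0}
    - {"dx": 0, "dy": -0.001, "dz": 0.04, "twist": 0}
    - {"dx": 0, "dy": -0.001, "dz": 0.055, "twist": 0}
    - {"dx": 0, "dy": -0.001, "dz": 0.055, "twist": 0}

```text
t: 2.95
eef_pos: [519.6, 186.2, 10.9]
tcp_rot: [-3.142, -0.001, -0.0]
ft_force: [-0.2, -1.1, 1.4]
opening: 0.527
```

Emit:
carry_out:
  moves:
    - {"dx": 0, "dy": 0, "dz": 0, "twist": 0}
    - {"dx": 0, "dy": 0, "dz": 0, "twist": 0}
    - {"dx": 0, "dy": 0, "dz": 0, "twist": 0}
    - {"dx": 0, "dy": 0, "dz": 0, "twist": 0}
    - {"dx": 0, "dy": 0, "dz": 0, "twist": 0}
  grip: 0.01

```text
t: 3.45
eef_pos: [519.2, 186.6, 10.4]
tcp_rot: [-3.142, -0.001, 0.0]
ft_force: [-0.9, -0.7, 8.3]
opening: 0.246
```

Opening is 23.4 mm with 8 N vertical force, so this may be on the bevel. I'll reopen and go a little deeper.

Emit:
carry_out:
  moves:
    - {"dx": 0, "dy": 0, "dz": 0, "twist": 0}
    - {"dx": 0, "dy": 0, "dz": 0, "twist": 0}
    - {"dx": -0.001, "dy": 0, "dz": 0.004, "twist": 0}
    - {"dx": -0.001, "dy": 0, "dz": 0.004, "twist": 0}
  grip: 0.05

```text
t: 3.85
eef_pos: [517.4, 186.5, 5.0]
tcp_rot: [3.141, 0.001, 0.0]
ft_force: [-0.4, -0.1, -0.4]
opening: 0.502
```

Emit:
carry_out:
  moves:
    - {"dx": 0, "dy": 0, "dz": 0, "twist": 0}
    - {"dx": 0, "dy": 0, "dz": 0, "twist": 0}
    - {"dx": 0, "dy": 0, "dz": 0, "twist": 0}
    - {"dx": 0, "dy": 0, "dz": 0, "twist": 0}
    - {"dx": 0, "dy": 0, "dz": 0, "twist": 0}
  grip: 0.01

```text
t: 4.35
eef_pos: [517.9, 186.6, 5.6]
tcp_rot: [3.142, -0.0, 0.0]
ft_force: [-0.5, -0.5, -0.2]
opening: 0.248
```

Emit:
carry_out:
  moves:
    - {"dx": 0, "dy": 0, "dz": -0.02, "twist": 0}
    - {"dx": 0, "dy": 0, "dz": -0.06, "twist": 0}
    - {"dx": 0, "dy": 0, "dz": -0.1, "twist": 0}
    - {"dx": 0, "dy": 0, "dz": -0.12, "twist": 0}
    - {"dx": 0, "dy": 0, "dz": -0.12, "twist": 0}

```text
t: 4.85
eef_pos: [519.0, 186.9, 128.4]
tcp_rot: [-3.14, -0.005, 0.0]
ft_force: [-0.4, -0.5, 0.1]
opening: 0.257
```

Emit:
carry_out:
  moves:
    - {"dx": 0.003, "dy": 0.04, "dz": 0, "twist": 0}
    - {"dx": 0.006, "dy": 0.08, "dz": 0, "twist": 0}
    - {"dx": 0.009, "dy": 0.12, "dz": 0, "twist": 0}
    - {"dx": 0.012, "dy": 0.16, "dz": 0, "twist": 0}
    - {"dx": 0.015, "dy": 0.2, "dz": 0, "twist": 0}

```text
t: 5.35
eef_pos: [532.4, -14.9, 124.5]
tcp_rot: [-3.141, 0.001, 0.0]
ft_force: [0.2, 1.2, 0.4]
opening: 0.25
```

Emit:
carry_out:
  moves:
    - {"dx": 0.003, "dy": 0.04, "dz": 0, "twist": 0}
    - {"dx": 0.006, "dy": 0.08, "dz": 0, "twist": 0}
    - {"dx": 0.01, "dy": 0.12, "dz": 0, "twist": 0}
    - {"dx": 0.016, "dy": 0.16, "dz": 0, "twist": 0}
    - {"dx": 0.016, "dy": 0.187, "dz": 0, "twist": 0}

```text
t: 5.85
eef_pos: [548.9, -202.8, 124.3]
tcp_rot: [-3.141, 0.001, -0.001]
ft_force: [0.5, 0.1, -0.2]
opening: 0.253
```

Emit:
carry_out:
  moves:
    - {"dx": 0, "dy": 0, "dz": 0.02, "twist": 0}
    - {"dx": 0, "dy": 0, "dz": 0.04, "twist": 0}
    - {"dx": 0, "dy": 0, "dz": 0.05, "twist": 0}
    - {"dx": 0, "dy": 0, "dz": 0.05, "twist": 0}

```text
t: 6.25
eef_pos: [548.1, -199.9, 73.8]
tcp_rot: [-3.14, 0.003, 0.0]
ft_force: [0.9, 0.2, 0.8]
opening: 0.25
```

Run:
```python
from h import *
look('wrist','w3')
s=state(); print(s['t'],s['eef_pos'],s['tcp_rot'],s['opening'])
```

```text
6.3 [ 548.68945243 -200.10873555   74.86401656] [-3.14087967e+00  1.55147264e-03  5.69388156e-04] 0.24875596662835575
```

View pics/w3.png

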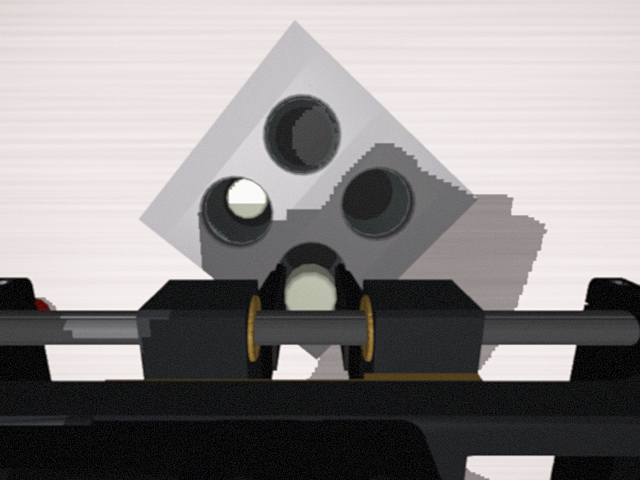

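The tablet is held at (311,290) over the tube. The other mouths are at (302,134), (377,202) and the loaded one (237,210).

Run:
```python
from h import *
P=np.array([ray('w3',*q,56)[0][:2] for q in [(302,134),(377,202),(237,210)]]); print(P.round(1),(P[1]+P[2]-P[0]).round(1))
```

```text
[[ 620.6 -196.7]
 [ 586.8 -235.1]
 [ 582.6 -162.7]] [ 548.8 -201.2]
```

Emit:
carry_out:
  moves:
    - {"dx": 0, "dy": 0.001, "dz": 0.008, "twist": 0}
    - {"dx": 0, "dy": 0.001, "dz": 0.015, "twist": 0}
    - {"dx": 0, "dy": 0.001, "dz": 0.015, "twist": 0}
    - {"dx": 0, "dy": 0.001, "dz": 0.015, "twist": 0}

```text
t: 6.7
eef_pos: [549.0, -201.3, 60.7]
tcp_rot: [3.142, -0.0, 0.0]
ft_force: [-0.2, 0.3, 0.9]
opening: 0.248
```

Emit:
carry_out:
  moves:
    - {"dx": 0, "dy": 0, "dz": 0, "twist": 0}
    - {"dx": 0, "dy": 0, "dz": 0, "twist": 0}
    - {"dx": 0, "dy": 0, "dz": 0, "twist": 0}
    - {"dx": 0, "dy": 0, "dz": 0, "twist": 0}
    - {"dx": 0, "dy": 0, "dz": -0.02, "twist": 0}
  grip: 0.05

```text
t: 7.2
eef_pos: [548.0, -201.0, 79.1]
tcp_rot: [-3.14, 0.003, 0.0]
ft_force: [-0.6, 0.3, 0.1]
opening: 0.519
```

Emit:
carry_out:
  moves:
    - {"dx": 0, "dy": -0.02, "dz": -0.04, "twist": 0}
    - {"dx": -0.003, "dy": -0.065, "dz": -0.05, "twist": 0}
    - {"dx": -0.006, "dy": -0.11, "dz": -0.05, "twist": 0}
    - {"dx": -0.01, "dy": -0.155, "dz": -0.05, "twist": 0}
    - {"dx": -0.015, "dy": -0.2, "dz": -0.05, "twist": 0}

```text
t: 7.7
eef_pos: [533.6, 0.2, 130.9]
tcp_rot: [3.141, -0.001, -0.0]
ft_force: [0.4, -0.6, 0.9]
opening: 0.525
```

Run:
```python
from h import *
p,d=look('top','top1')
cv2.imwrite('pics/crop1.png',cv2.resize(p[170:260,360:450,::-1],None,fx=4,fy=4,interpolation=cv2.INTER_CUBIC))
s=state(); print(s['t'],s['eef_pos'],s['tcp_rot'],s['opening'])
```

```text
7.75 [532.19158349   5.31201099 130.84409222] [-3.14050352e+00  7.39242277e-04  2.59901603e-03] 0.5239741372350931
```

View pics/crop1.png

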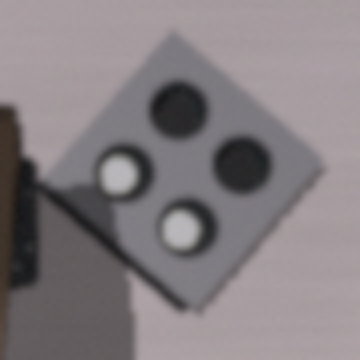

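The first tablet is in the lower tube, crop (182,229). Next is B at (533,256).

Emit:
carry_out:
  moves:
    - {"dx": 0, "dy": -0.045, "dz": 0, "twist": 0}
    - {"dx": 0, "dy": -0.09, "dz": 0, "twist": 0}
    - {"dx": 0, "dy": -0.135, "dz": 0, "twist": 0}
    - {"dx": 0, "dy": -0.18, "dz": 0, "twist": 0}
    - {"dx": 0, "dy": -0.225, "dz": 0, "twist": 0}

```text
t: 8.25
eef_pos: [533.6, 225.4, 130.8]
tcp_rot: [3.142, -0.0, 0.0]
ft_force: [0.4, -0.5, -0.3]
opening: 0.523
```

Emit:
carry_out:
  moves:
    - {"dx": 0, "dy": -0.032, "dz": 0, "twist": 0}
    - {"dx": 0, "dy": -0.032, "dz": 0.04, "twist": 0}
    - {"dx": 0, "dy": -0.032, "dz": 0.08, "twist": 0}
    - {"dx": 0, "dy": -0.032, "dz": 0.08, "twist": 0}
    - {"dx": 0, "dy": -0.032, "dz": 0.08, "twist": 0}

```text
t: 8.75
eef_pos: [534.0, 255.5, 51.0]
tcp_rot: [3.141, 0.001, 0.0]
ft_force: [0.6, 0.4, 0.3]
opening: 0.527
```

Run:
```python
from h import *
s=state(); print(s['t'],s['eef_pos'],s['tcp_rot'],s['opening'])
```

```text
8.75 [533.96383856 255.47517649  51.01715283] [3.14117837e+00 8.54232177e-04 1.26271306e-04] 0.5270877037440295
```

Position is right to within 1 mm, so I'll descend and grip.

Emit:
carry_out:
  moves:
    - {"dx": 0, "dy": -0.001, "dz": 0.02, "twist": 0}
    - {"dx": 0, "dy": -0.001, "dz": 0.038, "twist": 0}
    - {"dx": 0, "dy": -0.001, "dz": 0.045, "twist": 0}
    - {"dx": 0, "dy": -0.001, "dz": 0.045, "twist": 0}

```text
t: 9.15
eef_pos: [534.4, 256.5, 6.5]
tcp_rot: [-3.141, -0.001, -0.0]
ft_force: [-0.2, -0.3, -0.3]
opening: 0.526
```

Emit:
carry_out:
  moves:
    - {"dx": 0, "dy": 0, "dz": 0, "twist": 0}
    - {"dx": 0, "dy": 0, "dz": 0, "twist": 0}
    - {"dx": 0, "dy": 0, "dz": 0, "twist": 0}
    - {"dx": 0, "dy": 0, "dz": 0, "twist": 0}
    - {"dx": 0, "dy": 0, "dz": 0, "twist": 0}
  grip: 0.01

```text
t: 9.65
eef_pos: [534.0, 256.7, 6.1]
tcp_rot: [-3.141, -0.001, 0.0]
ft_force: [-0.1, -0.9, 4.8]
opening: 0.251
```

Emit:
carry_out:
  moves:
    - {"dx": 0, "dy": 0, "dz": -0.02, "twist": 0}
    - {"dx": 0, "dy": 0, "dz": -0.06, "twist": 0}
    - {"dx": 0, "dy": 0, "dz": -0.1, "twist": 0}
    - {"dx": 0, "dy": 0, "dz": -0.12, "twist": 0}
    - {"dx": 0, "dy": 0, "dz": -0.12, "twist": 0}

```text
t: 10.15
eef_pos: [534.9, 257.0, 128.6]
tcp_rot: [-3.14, -0.005, 0.0]
ft_force: [-0.1, 0.0, 0.9]
opening: 0.25
```

Emit:
carry_out:
  moves:
    - {"dx": 0.004, "dy": 0.04, "dz": 0, "twist": 0}
    - {"dx": 0.008, "dy": 0.085, "dz": 0, "twist": 0}
    - {"dx": 0.012, "dy": 0.13, "dz": 0, "twist": 0}
    - {"dx": 0.016, "dy": 0.175, "dz": 0, "twist": 0}
    - {"dx": 0.02, "dy": 0.22, "dz": 0, "twist": 0}

```text
t: 10.65
eef_pos: [553.3, 34.9, 124.5]
tcp_rot: [-3.142, 0.002, 0.001]
ft_force: [0.1, -0.3, -0.8]
opening: 0.248
```

Emit:
carry_out:
  moves:
    - {"dx": 0.006, "dy": 0.045, "dz": 0, "twist": 0}
    - {"dx": 0.012, "dy": 0.09, "dz": 0, "twist": 0}
    - {"dx": 0.018, "dy": 0.135, "dz": 0, "twist": 0}
    - {"dx": 0.024, "dy": 0.18, "dz": 0, "twist": 0}
    - {"dx": 0.03, "dy": 0.225, "dz": 0, "twist": 0}

```text
t: 11.15
eef_pos: [583.5, -190.2, 124.3]
tcp_rot: [-3.141, 0.002, 0.0]
ft_force: [0.6, 1.0, -0.2]
opening: 0.252
```

Emit:
carry_out:
  moves:
    - {"dx": 0.003, "dy": 0.03, "dz": 0, "twist": 0}
    - {"dx": 0.003, "dy": 0.046, "dz": 0, "twist": 0}
    - {"dx": 0.003, "dy": 0.046, "dz": 0.03, "twist": 0}
    - {"dx": 0.003, "dy": 0.046, "dz": 0.05, "twist": 0}
    - {"dx": 0.003, "dy": 0.046, "dz": 0.05, "twist": 0}

```text
t: 11.65
eef_pos: [585.3, -233.0, 72.5]
tcp_rot: [-3.139, 0.005, 0.001]
ft_force: [0.3, -0.4, -0.2]
opening: 0.253
```

Emit:
carry_out:
  moves:
    - {"dx": 0, "dy": 0, "dz": 0.008, "twist": 0}
    - {"dx": 0, "dy": 0, "dz": 0.015, "twist": 0}
    - {"dx": 0, "dy": 0, "dz": 0.015, "twist": 0}
    - {"dx": 0, "dy": 0, "dz": 0.015, "twist": 0}

```text
t: 12.05
eef_pos: [587.2, -234.3, 61.0]
tcp_rot: [3.141, -0.0, 0.001]
ft_force: [0.7, 0.1, -0.5]
opening: 0.249
```

Aligned within 1 mm of (587.3,-235). I'll release and head back for A at (618.5,230.4).

Emit:
carry_out:
  moves:
    - {"dx": 0, "dy": 0, "dz": 0, "twist": 0}
    - {"dx": 0, "dy": 0, "dz": 0, "twist": 0}
    - {"dx": 0, "dy": 0, "dz": 0, "twist": 0}
    - {"dx": 0, "dy": 0, "dz": 0, "twist": 0}
    - {"dx": 0, "dy": 0, "dz": -0.02, "twist": 0}
  grip: 0.05

```text
t: 12.55
eef_pos: [585.9, -233.9, 78.8]
tcp_rot: [-3.14, 0.004, 0.0]
ft_force: [0.5, 0.5, 0.7]
opening: 0.518
```

Emit:
carry_out:
  moves:
    - {"dx": 0, "dy": -0.02, "dz": -0.04, "twist": 0}
    - {"dx": 0.003, "dy": -0.065, "dz": -0.05, "twist": 0}
    - {"dx": 0.006, "dy": -0.11, "dz": -0.05, "twist": 0}
    - {"dx": 0.01, "dy": -0.155, "dz": -0.05, "twist": 0}
    - {"dx": 0.015, "dy": -0.2, "dz": -0.05, "twist": 0}

```text
t: 13.05
eef_pos: [601.8, -32.7, 131.0]
tcp_rot: [3.141, -0.001, -0.0]
ft_force: [0.4, -0.8, 0.7]
opening: 0.524
```

Emit:
carry_out:
  moves:
    - {"dx": 0.004, "dy": -0.045, "dz": 0, "twist": 0}
    - {"dx": 0.008, "dy": -0.09, "dz": 0, "twist": 0}
    - {"dx": 0.012, "dy": -0.135, "dz": 0, "twist": 0}
    - {"dx": 0.016, "dy": -0.18, "dz": 0, "twist": 0}
    - {"dx": 0.016, "dy": -0.225, "dz": 0, "twist": 0}

```text
t: 13.55
eef_pos: [618.0, 192.5, 130.7]
tcp_rot: [-3.142, -0.001, 0.0]
ft_force: [1.4, -0.0, -0.3]
opening: 0.525
```

Emit:
carry_out:
  moves:
    - {"dx": 0, "dy": -0.04, "dz": 0, "twist": 0}
    - {"dx": 0, "dy": -0.04, "dz": 0.04, "twist": 0}
    - {"dx": 0, "dy": -0.04, "dz": 0.06, "twist": 0}
    - {"dx": 0, "dy": -0.04, "dz": 0.06, "twist": 0}

```text
t: 13.95
eef_pos: [616.3, 230.6, 67.8]
tcp_rot: [3.14, 0.005, 0.001]
ft_force: [0.5, -0.9, -0.1]
opening: 0.529
```

Run:
```python
from h import *
look('top','top2'); p,d=look('wrist','w4')
t=cv2.imread('pics/top2.png')[170:260,360:450]
w=np.zeros((360,760,3),np.uint8); w[:,:360]=cv2.resize(t,(360,360)); w[:300,360:]=cv2.resize(p[:,:,::-1],(400,300)); cv2.imwrite('pics/c2.png',w)
s=state(); print(s['t'],s['eef_pos'],s['tcp_rot'],s['opening'])
```

```text
14.05 [618.10912619 230.54279491  71.07006202] [ 3.14154105e+00 -6.63276106e-05  8.28362493e-05] 0.5277792734670399
```

View pics/c2.png

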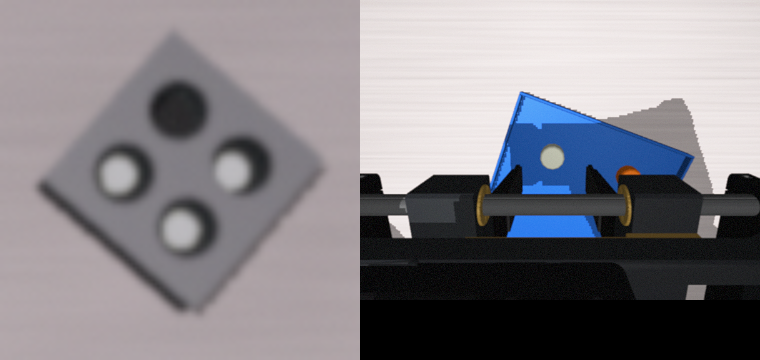

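Three tubes are loaded. The wrist image shows tablet A centred between the fingers, with the orange outside them.

Emit:
carry_out:
  moves:
    - {"dx": 0, "dy": 0, "dz": 0.03, "twist": 0}
    - {"dx": 0, "dy": 0, "dz": 0.055, "twist": 0}
    - {"dx": 0, "dy": 0, "dz": 0.065, "twist": 0}
    - {"dx": 0, "dy": 0, "dz": 0.065, "twist": 0}

```text
t: 14.45
eef_pos: [618.0, 230.3, 5.7]
tcp_rot: [3.141, 0.0, -0.0]
ft_force: [-0.3, 0.5, -0.3]
opening: 0.527
```

Emit:
carry_out:
  moves:
    - {"dx": 0, "dy": 0, "dz": 0, "twist": 0}
    - {"dx": 0, "dy": 0, "dz": 0, "twist": 0}
    - {"dx": 0, "dy": 0, "dz": 0, "twist": 0}
    - {"dx": 0, "dy": 0, "dz": 0, "twist": 0}
    - {"dx": 0, "dy": 0, "dz": 0, "twist": 0}
  grip: 0.01

```text
t: 14.95
eef_pos: [618.1, 230.7, 6.4]
tcp_rot: [-3.141, -0.001, 0.0]
ft_force: [-1.3, -1.8, 6.0]
opening: 0.248
```

Emit:
carry_out:
  moves:
    - {"dx": 0, "dy": 0, "dz": -0.02, "twist": 0}
    - {"dx": 0, "dy": 0, "dz": -0.06, "twist": 0}
    - {"dx": 0, "dy": 0, "dz": -0.1, "twist": 0}
    - {"dx": 0, "dy": 0, "dz": -0.12, "twist": 0}
    - {"dx": 0, "dy": 0, "dz": -0.12, "twist": 0}

```text
t: 15.45
eef_pos: [619.1, 231.0, 129.0]
tcp_rot: [-3.14, -0.005, 0.0]
ft_force: [0.3, 0.4, -0.0]
opening: 0.247
```

Target (621.5,-196.4), so dx +0.003 and dy +0.427.

Emit:
carry_out:
  moves:
    - {"dx": 0.001, "dy": 0.04, "dz": 0, "twist": 0}
    - {"dx": 0.001, "dy": 0.085, "dz": 0, "twist": 0}
    - {"dx": 0.002, "dy": 0.13, "dz": 0, "twist": 0}
    - {"dx": 0.002, "dy": 0.175, "dz": 0, "twist": 0}
    - {"dx": 0.003, "dy": 0.22, "dz": 0, "twist": 0}

```text
t: 15.95
eef_pos: [620.1, 9.0, 124.4]
tcp_rot: [-3.142, 0.002, 0.001]
ft_force: [0.2, 0.3, 0.1]
opening: 0.245
```

Emit:
carry_out:
  moves:
    - {"dx": 0, "dy": 0.045, "dz": 0, "twist": 0}
    - {"dx": 0, "dy": 0.09, "dz": 0, "twist": 0}
    - {"dx": 0, "dy": 0.135, "dz": 0, "twist": 0}
    - {"dx": 0, "dy": 0.18, "dz": 0, "twist": 0}
    - {"dx": 0, "dy": 0.207, "dz": 0, "twist": 0}

```text
t: 16.45
eef_pos: [620.2, -199.4, 124.2]
tcp_rot: [-3.141, 0.001, -0.002]
ft_force: [-0.6, 1.0, -0.6]
opening: 0.254
```

Emit:
carry_out:
  moves:
    - {"dx": 0, "dy": 0, "dz": 0.02, "twist": 0}
    - {"dx": 0, "dy": 0, "dz": 0.04, "twist": 0}
    - {"dx": 0, "dy": 0, "dz": 0.058, "twist": 0}
    - {"dx": 0, "dy": 0, "dz": 0.065, "twist": 0}
    - {"dx": 0, "dy": 0, "dz": 0.065, "twist": 0}

```text
t: 16.95
eef_pos: [620.3, -196.1, 59.1]
tcp_rot: [-3.141, 0.003, 0.0]
ft_force: [-0.1, 0.5, 0.4]
opening: 0.249
```

Emit:
carry_out:
  moves:
    - {"dx": 0, "dy": 0, "dz": 0, "twist": 0}
    - {"dx": 0, "dy": 0, "dz": 0, "twist": 0}

```text
t: 17.15
eef_pos: [621.3, -196.4, 61.5]
tcp_rot: [3.141, -0.001, 0.0]
ft_force: [0.2, -0.1, 0.5]
opening: 0.253
```

Emit:
carry_out:
  moves:
    - {"dx": 0, "dy": 0, "dz": 0, "twist": 0}
    - {"dx": 0, "dy": 0, "dz": 0, "twist": 0}
    - {"dx": 0, "dy": 0, "dz": 0, "twist": 0}
    - {"dx": 0, "dy": 0, "dz": 0, "twist": 0}
    - {"dx": 0, "dy": 0, "dz": -0.02, "twist": 0}
  grip: 0.05

```text
t: 17.65
eef_pos: [619.8, -195.9, 78.7]
tcp_rot: [-3.14, 0.004, 0.0]
ft_force: [-1.6, 0.4, 0.2]
opening: 0.523
```

Emit:
carry_out:
  moves:
    - {"dx": 0, "dy": -0.01, "dz": -0.04, "twist": 0}
    - {"dx": -0.01, "dy": -0.05, "dz": -0.08, "twist": 0}
    - {"dx": -0.02, "dy": -0.09, "dz": -0.1, "twist": 0}
    - {"dx": -0.03, "dy": -0.13, "dz": -0.1, "twist": 0}
    - {"dx": -0.04, "dy": -0.17, "dz": -0.1, "twist": 0}

```text
t: 18.15
eef_pos: [580.5, -24.9, 181.8]
tcp_rot: [3.141, -0.002, 0.0]
ft_force: [0.1, 0.2, 0.7]
opening: 0.53
```

Emit:
carry_out:
  moves:
    - {"dx": -0.02, "dy": -0.01, "dz": 0, "twist": 0}
    - {"dx": -0.04, "dy": -0.02, "dz": 0, "twist": 0}
    - {"dx": -0.05, "dy": -0.02, "dz": 0, "twist": 0}
    - {"dx": -0.05, "dy": -0.02, "dz": 0, "twist": 0}

```text
t: 18.55
eef_pos: [530.4, -6.5, 181.0]
tcp_rot: [3.141, -0.0, 0.001]
ft_force: [-0.5, 0.3, -0.3]
opening: 0.523
```

Run:
```python
from h import *
p,d=look('top','top3')
cv2.imwrite('pics/c3.png',cv2.resize(p[165:280,190:450,::-1],None,fx=3,fy=3,interpolation=cv2.INTER_CUBIC))
for u,v in[(404.3,196),(390,213),(420,211),(405.5,227)]: print(ray('top3',u,v,24)[1].round(1))
s=state(); print(s['t'],s['eef_pos'],s['ft_force'],s['opening'])
```

```text
[ 630.  -201.3   23.6]
[ 587.1 -164.6   19.6]
[ 591.6 -241.2   20. ]
[ 550.9 -203.6   19.3]
18.6 [531.29874032  -6.88310666 180.98263197] [-0.06791893 -0.30188974  0.00303865] 0.5246182086421368
```

View pics/c3.png

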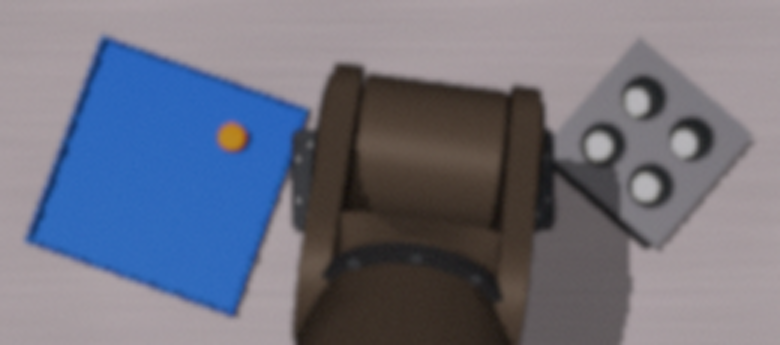

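All four tubes now hold a white tablet and only the orange one is left in the tray. Measured heights at the tablets are about 20–24 mm against 24 mm expected, so they are lying flat.

```bash
python3 -c "
from cell import *
job_done()"
```

```text
the job is handed in; nothing more can be done
```

I moved the three white tablets one at a time into the three empty tubes and handed the job in at about 18.6 s, with the arm clear of everything.

- **Tubes:** The last top view shows one white tablet in each of the four tubes. Depth readings at the tablets were 19–24 mm, against 24 mm for a flat tablet. I put the up to 5 mm shortfall down to depth noise, since the same camera read tablets 3 mm low in the tray. A tablet standing on edge would read about 33 mm.
- **Tray:** The orange tablet is alone in the tray, in the place where it started.
- **Beaker and bottle:** My moves did not go near the beaker, and the gripper passed above the bottle's height on its way out. The last picture I viewed does not include either of them, so this rests on the path and on the low wrist forces at the end of each move.
- **Grips:** The first grip was taken too high, with about 8 N upward on the wrist, so I reopened and gripped 5 mm lower. The gripper read about 24 mm on each tablet instead of the nominal 25 mm, but every grip held.

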